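Feed screw caps through the gate of a sorting board

ROBOT

A 7-joint arm with a two-finger parallel gripper is mounted at the origin on a cart in front of the work surface, level with it; the furniture and walls round the work are solid. World frame = base frame: x ahead of the robot, y to its left, z up, the work surface at z = 0. Lengths are in mm, angles in rad, forces in N, time in s.
With the tool pointing down it reaches from about 400 to 875 mm from the base axis. Payload 4.4 kg.
Tool frame: the origin (TCP) lies on the centre line of the jaws, within the pads' length; the fingertips stand 11 mm ahead of it and the grasp point (between the pads) lies 8 mm behind it (ctrl.tips_ahead is the distance from the TCP to the fingertips, in mm); z points along the fingers, y is the line along which they close (so a half turn about z gives the same grasp; the last joint's range is limited). The gripper opens to 85 mm and grips with 20 to 120 N. Pads are 22 mm wide; open, the fingers measure 114 mm over their backs; the gripper's body (76 mm by 85 mm) begins 54 mm behind the grasp point. The pads swing forward as they close: fully open they stand 13 mm farther back than shut.
Start: joints at [-1.289, 0.628, 0.038, 1.517, -0.027, 0.996, -0.02], TCP at [221.516, 611.104, 214.313] pointing down, gripper open.
Joint ranges: [-3.06, 3.06], [-0.37, 2.12], [-1.25, 1.32], [0.18, 2.47], [-1.1, 4.24], [0.23, 1.98], [-2.94, 2.94]. Speed limits (rad/s): [2.57, 2.57, 3.14, 3.14, 3.14, 3.14, 3.14].

INTERFACE

Orientations are given as [roll, pitch, yaw] about the fixed x, y, z axes, in that order (R = Rz(yaw) Ry(pitch) Rx(roll)).
In Python, from cell import ctrl, eyes, job gives the robot as it stands. The module is installed in compiled form; this text tells all that it offers.
- The arm moves only by the tool carry_out, never from a script. Its argument "moves" is a list of rows, each an object of numbers: "tx", "ty", "tz": the shift along the tool's x, y, z as a fraction of full scale; "twist": the turn about the tool's z as a fraction of full scale; "fingers": the opening, from 0 (shut) to 1 (fully open). In form: [{"tx": .., "ty": .., "tz": .., "twist": .., "fingers": ..}, ...]. A call has 1 to 12 rows; each row shifts and turns the commanded pose from where the row before left it, along the tool's axes as they then stand; what a row does not reach is not made up. Full scale, the value 1, is 0.3 m for a shift and pi rad for a turn. A row lasts 1/8 s, in which the tool goes at most 62.5 mm and 10.7 degrees, less where a joint would pass 70% of its speed; a pose out of reach is approached as far as the arm can. A call with a number of a shift or a turn outside -1 to 1 is refused whole. A call with a gripper value outside its range is refused whole. The fingers move at their own pace and stop on an object; the grip force is fixed at half the most. Time passes only in rows, so rows that do not move let the fingers close. It gives the time, the measured TCP pose, the force, the opening and the grip force at its end, in the units of the state.
- ctrl.read_state(): the state, without advancing time (a new reading comes with each control period).
- eyes.get_image(name): name is "scene" or "top" or "wrist"; returns a dict with "color" (384x512x3 uint8, blue, green, red), "fovy" (degrees; the focal length in pixels is half the picture's height over the tangent of half this angle, whatever the lens; pixels are square), "cx", "cy" (the principal point, pixels), "k1" (the pictures are not rectified: a ray, as slopes to the right and down, at radius r is drawn at 1 + k1 r^2 times it, then the intrinsics apply), "world_from_camera" (4x4, takes a point from camera to world coordinates). Camera axes: x right, y up, looking along -z (the intrinsics and any distortion apply to the point x, -y, -z); pixel columns grow to the right and rows downward; lengths in mm; the calibration is good to about 2 mm. A picture is of the moment at which its call begins. There is no depth.
- job.finish_job(): hands the job in; it is judged then, once.
The state is a dict: "clock": time; "qpos": joint angles; "qd": joint speeds; "tau": joint torques, N m; "eef_pos": TCP position; "tool_rot": TCP orientation; "force": force on the tool from outside, world axes, zero at the start; "torque": the same for the moment, N m; "width": finger opening in mm; "gripper_force": force on a finger pad.
Only numpy, scipy, OpenCV 4.12 (cv2) and the standard library are available. Lean on these libraries where they do the work, as an engineer would, in place of code of your own. Each camera call takes 0.05 s, during which the arm holds its last target. There are 200 camera calls.

TASK

Load the slot of the sorting board: with the fingertips, gently push the three loose screw caps along the board, one at a time, through the narrow gate until each is wholly past the gate posts and in the slot, standing upright. Slide them only: do not lift, squeeze or tip them, and leave the wooden spool, the black tape roll and the glue bottle where they stand.

Things in the scene. Friction and masses are not known exactly. Their poses are not given: they have to be found in the camera images.
- sort_board: plywood sorting board fixed to the bench, 250 mm along its x, 340 mm along its y, 9 mm thick; origin at the centre of its underside, z up. Wooden strips 10 mm high stand on it, tops 19 mm above the bench. Fingertips held more than 21 mm above the bench pass over all strips and posts and still meet the caps, whose tops are 39 mm up. Caps are pushed towards the board's +y.
- feed_floor (a point): middle of the feed floor on the board's upper face, 100 mm before the gate; axes as the board's. The floor reaches 115 mm to either side (x) and 80 mm back, with strips along its sides and back. Bent strips form a funnel: from 119 mm either side, 58 mm before the gate, to 46 mm either side, 28 mm before it, then to the gate posts.
- gate (a point): middle of the gate on the board's upper face (9 mm above the bench), between two upright steel posts 10 mm thick and 11 mm high, with 42 mm clear between them; axes as the board's: +y leads into the slot, x across it.
- slot_end (a point): inner face of the end stop, on the slot floor, 140 mm past the gate along the board's +y. The straight slot between two strips is 46 mm wide, level with the feed floor. Three caps (114 mm) fit in a row; a cap pushed in shoves those before it farther along.
- cap_a: one of three identical dark grey knurled screw caps (plain upright cylinder, 38 mm diameter, 30 mm tall, about 25 g), loose, standing on the feed floor of the sorting board. Origin: centre of its underside; z is its axis (up).
- cap_b: one of three identical dark grey knurled screw caps (plain upright cylinder, 38 mm diameter, 30 mm tall, about 25 g), loose, standing on the feed floor of the sorting board. Origin: centre of its underside; z is its axis (up).
- cap_c: one of three identical dark grey knurled screw caps (plain upright cylinder, 38 mm diameter, 30 mm tall, about 25 g), loose, standing on the feed floor of the sorting board. Origin: centre of its underside; z is its axis (up).
- wooden_spool: turned wooden spool standing upright at the back of the feed floor, farthest from the gate; 33 mm diameter, 55 mm tall, loose, origin at the centre of its underside. Not to be moved.
- tape_roll: roll of black tape lying flat on the board beside the slot; 68 mm diameter, 19 mm tall, loose, origin at the centre of its underside. Not to be moved.
- glue_bottle: white glue bottle standing on the bench, 60 mm diameter, 203 mm tall, loose, origin at the centre of its underside. Not to be moved.
There are look-alikes about, which are no part of the job. What is shaped like the cap_a but turquoise is not meant. What is shaped like the cap_c but turquoise is not meant.

How it is judged:
By the outcome, as a careful person would: the job done as asked, in the order asked, and still so for the second after the job is handed in, with the robot touching nothing.
It also fails if it takes over 66 s, if anything falls off the work surface, if the arm or the gripper's body presses on something with over 40 N, if the wrist force passes 120 N, or if a joint passes its speed limit or range.

## Working session

There is one attempt and no reset: what is moved stays moved. The work goes in short steps, Python scripts to look and compute and a tool call to move; the robot and the scene stay as the last step left them, time stands still between calls to the robot, and variables do not carry over. Pictures are saved under pics/ and viewed, at most 10 in all, crops included, and the job is handed in when it is done.

Besides the shell and the picture viewer there is one more tool, called after "Emit:" by a JSON object that holds its "op" and its "data". carry_out: Moves the arm, as the interface text tells. Its arguments: {"type":"object","properties":{"moves":{"type":"array","items":{"type":"object","properties":{"tx":{"type":"number","minimum":-1,"maximum":1},"ty":{"type":"number","minimum":-1,"maximum":1},"tz":{"type":"number","minimum":-1,"maximum":1},"twist":{"type":"number","minimum":-1,"maximum":1},"fingers":{"type":"number"}}}}},"required":["moves"]}

```bash
mkdir -p pics; cat > h.py <<'E'
import numpy as np, cv2
from cell import ctrl, eyes, job
def snap(n,f):
    d=eyes.get_image(n); cv2.imwrite('pics/'+f+'.png',d['color']); 
    np.savez('pics/'+f+'.npz',**{k:d[k] for k in d}); return d
def ray(d,u,v,z):
    h=d['color'].shape[0]; f=h/2/np.tan(np.radians(float(d['fovy']))/2)
    x,y=(u-d['cx'])/f,(v-d['cy'])/f
    a,b=x,y
    for _ in range(20):
        s=1+d['k1']*(a*a+b*b); a,b=x/s,y/s
    T=np.array(d['world_from_camera']); p=T[:3,3]; r=T[:3,:3]@np.array([a,-b,-1])
    return p+r*(z-p[2])/r[2]
def proj(d,P):
    h=d['color'].shape[0]; f=h/2/np.tan(np.radians(float(d['fovy']))/2)
    T=np.array(d['world_from_camera']); q=T[:3,:3].T@(np.array(P,float)-T[:3,3])
    a,b=q[0]/-q[2],-q[1]/-q[2]; s=1+d['k1']*(a*a+b*b)
    return a*s*f+d['cx'],b*s*f+d['cy']
E
python3 - <<'E'
from h import *
for n in('top','scene'):
    d=snap(n,n+'0'); print(n,d['fovy'],d['k1'],np.round(d['world_from_camera'],2).tolist())
    cv2.imwrite('pics/%s0b.png'%n,cv2.resize(d['color'],(800,600),interpolation=cv2.INTER_CUBIC))
s=ctrl.read_state();print(s)
E
```

```text
top 47.311342245733925 -0.06666329384814591 [[0.03, 0.98, -0.19, 395.96], [-1.0, 0.03, 0.02, -98.47], [0.02, 0.19, 0.98, 1107.39], [0.0, 0.0, 0.0, 1.0]]
scene 56.29802967468427 -0.06293796356309811 [[0.65, 0.56, -0.51, 126.81], [-0.76, 0.5, -0.43, -489.29], [0.02, 0.67, 0.75, 721.74], [0.0, 0.0, 0.0, 1.0]]
{'clock': 0.1, 'qpos': array([-1.28879059,  0.62926056,  0.03845442,  1.51827521, -0.02700476,
        0.99633354, -0.01999893]), 'qd': array([-0.00145771, -0.0020398 ,  0.00120439, -0.00277805,  0.00026745,
        0.0017871 ,  0.00108088]), 'tau': array([ 3.46532608e-03, -5.64536190e+01,  1.23077787e+00, -1.93976337e+01,
        1.13467517e-02,  5.35903877e-03, -1.96712875e-05]), 'eef_pos': array([221.3125101 , 610.51817821, 213.47447454]), 'tool_rot': array([-3.13983430e+00,  2.03402448e-05,  2.79377743e+00]), 'force': array([ 0.02505758, -0.55423152,  0.26207011]), 'torque': array([-0.02841837, -0.01355418, -0.00705182]), 'gripper_force': 0.0, 'width': 85.14724992313745}
```

View pics/top0b.png

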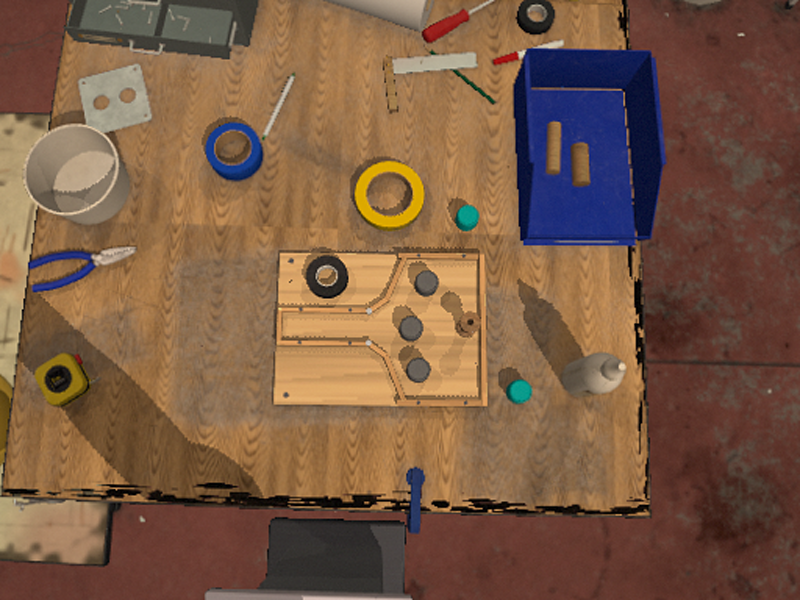

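View pics/scene0b.png

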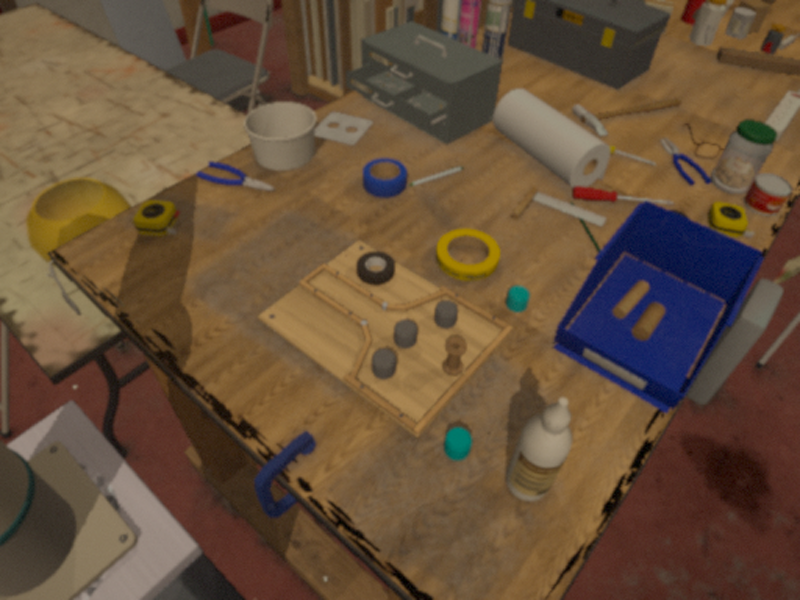

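The top view shows the board with the slot pointing left (world +y), three grey caps at about (426,282), (411,327) and (418,370), and the spool at (468,323). I'll enlarge this area.

```bash
python3 - <<'E'
from h import *
c=cv2.imread('pics/top0.png')[155:265,170:320]
cv2.imwrite('pics/crop0.png',cv2.resize(c,None,fx=5.3333,fy=5.3333,interpolation=cv2.INTER_CUBIC))
E
```

```text
(no output)
```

View pics/crop0.png

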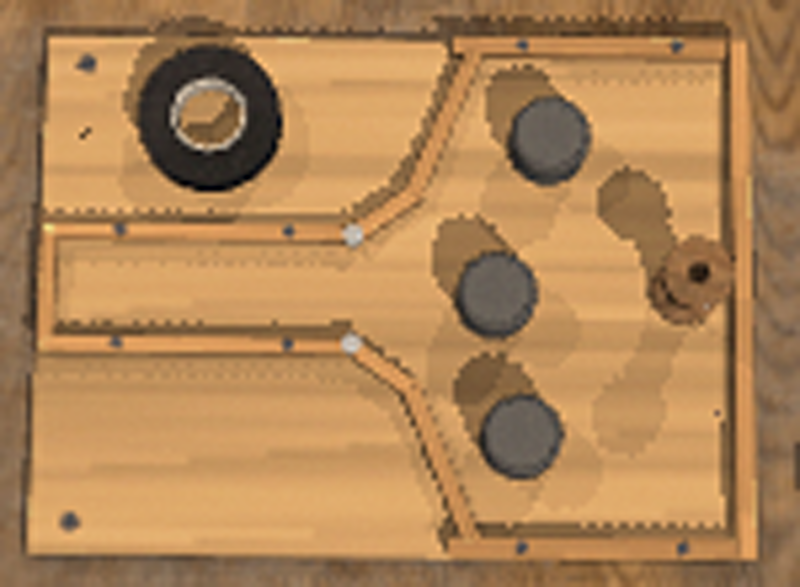

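```bash
cat >> h.py <<'E'
def fit(B,W):
    B=np.array(B,float);W=np.array(W,float);b=B.mean(0);w=W.mean(0)
    H=(B-b).T@(W-w);a=np.arctan2(H[0,1]-H[1,0],H[0,0]+H[1,1])
    R=np.array([[np.cos(a),-np.sin(a)],[np.sin(a),np.cos(a)]]);return a,R,w-R@b
E
python3 - <<'E'
from h import *
d=np.load('pics/top0.npz')
g=lambda u,v,z:ray(d,170+(u+.5)/5.3333-.5,155+(v+.5)/5.3333-.5,z)[:2]
# gate frame
pts=[((26,0),(353,235),20),((-26,0),(351,343),20),((125,150),(47,35),9),((-125,150),(28,552),9),((125,-190),(746,40),19),((-125,-190),(757,556),19)]
B=[p[0] for p in pts];W=[g(*p[1],p[2]) for p in pts]
a,R,t=fit(B,W);print('yaw',a,'gate',t)
for b,w in zip(B,W):print(b,w.round(1),(R.T@(w-t)).round(1))
for n,p,z in [('far',(550,138),39),('mid',(498,293),39),('near',(522,436),39),('spool',(698,272),64),('tape',(210,117),28)]:
    w=g(*p,z);print(n,w.round(1),(R.T@(w-t)).round(1))
np.savez('board.npz',a=a,t=t)
E
```

```text
yaw 0.02403140741895345 gate [568.12488791 -78.8279677 ]
(26, 0) [593.6 -78.5] [25.5 -0.3]
(-26, 0) [542.2 -79.5] [-25.9  -0. ]
(125, 150) [689.   73.7] [124.5 149.5]
(-125, 150) [440.6  67.2] [-123.9  149.1]
(125, -190) [ 696.1 -264.7] [ 123.5 -188.9]
(-125, -190) [ 449.1 -271.1] [-123.6 -189.4]
far [ 639.6 -169.5] [ 69.3 -92.3]
mid [ 565.2 -146.9] [ -4.5 -68. ]
near [ 499.4 -159.6] [-70.6 -79.1]
spool [ 574.  -236.4] [   2.1 -157.6]
tape [646.6  -8.9] [80.1 68. ]
```

Emit:
{"op": "carry_out", "data": {"moves": [{"twist":0.0477,"fingers":0.28},{"twist":0.0477,"fingers":0.28},{"twist":0.0477,"fingers":0.28},{"twist":0.0477,"fingers":0.28},{"twist":0.0477,"fingers":0.28},{"twist":0.0477,"fingers":0.28},{"twist":0.0477,"fingers":0.28},{"twist":0.0477,"fingers":0.28}]}}

```text
validation failed for argument at $.mo...
```

```bash
cat >> h.py <<'E'
def to(gx,gy,gz,yaw=None):
    """tool-axis shift (mm and fraction of 300) from present pose to a gate-frame point; yaw given in board frame"""
    b=np.load('board.npz');a=float(b['a']);R=np.array([[np.cos(a),-np.sin(a)],[np.sin(a),np.cos(a)]])
    s=ctrl.read_state();p=s['eef_pos'];psi=s['tool_rot'][2]
    w=R@[gx,gy]+b['t'];D=np.r_[w,gz]-p
    c,q=np.cos(psi),np.sin(psi)
    tool=np.array([c*D[0]+q*D[1],q*D[0]-c*D[1],-D[2]])
    print('now gate',(R.T@(p[:2]-b['t'])).round(1),p[2].round(1),'boardyaw-90deg',np.degrees(psi-a-np.pi/2).round(2),'w',s['width'].round(1),'t',s['clock'].round(2),'F',s['force'].round(1))
    print('tool mm',tool.round(1),'frac',(tool/300).round(4))
E
python3 - <<'E'
from h import *
print(ctrl.tips_ahead, ctrl.read_state()['tool_rot'])
to(-4.5,-104,110)
E
```

```text
11.0 [-3.13983430e+00  2.03402448e-05  2.79377743e+00]Traceback (most recent call last):
  File "<stdin>", line 3, in <module>
  File "h.py", line 30, in to
    print('now gate',(R.T@(p[:2]-b['t'])).round(1),p[2].round(1),'boardyaw-90deg',np.degrees(psi-a-np.pi/2).round(2),'w',s['width'].round(1),'t',s['clock'].round(2),'F',s['force'].round(1))
                                                                                                                         ^^^^^^^^^^^^^^^^
AttributeError: 'float' object has no attribute 'round'
```

Emit:
{"op": "carry_out", "data": {"moves": [{"tx":0,"ty":0,"tz":0,"twist":0.0477,"fingers":0.28},{"tx":0,"ty":0,"tz":0,"twist":0.0477,"fingers":0.28},{"tx":0,"ty":0,"tz":0,"twist":0.0477,"fingers":0.28},{"tx":0,"ty":0,"tz":0,"twist":0.0477,"fingers":0.28},{"tx":0,"ty":0,"tz":0,"twist":0.0477,"fingers":0.28},{"tx":0,"ty":0,"tz":0,"twist":0.0477,"fingers":0.28},{"tx":0,"ty":0,"tz":0,"twist":0.0477,"fingers":0.28},{"tx":0,"ty":0,"tz":0,"twist":0.0477,"fingers":0.28}]}}

```text
clock: 1.1
eef_pos: [221.3, 610.8, 213.8]
tool_rot: [-3.141, 0.001, 1.59]
force: [0.3, 0.4, -0.9]
width: 23.9
gripper_force: 0.0
```

```bash
sed -i "s/s\['width'\].round(1),'t',s\['clock'\].round(2)/round(float(s['width']),1),'t',round(float(s['clock']),2)/" h.py; python3 - <<'E'
from h import *
to(-4.5,-104,110)
E
```

```text
now gate [-330.2  697.7] 213.8 boardyaw-90deg -0.27 w 23.9 t 1.1 F [ 0.3  0.4 -0.9]
tool mm [-800.2  329.5  103.8] frac [-2.6673  1.0982  0.3459]
```

Emit:
{"op": "carry_out", "data": {"moves": [{"tx":-0.17,"ty":0.07,"tz":0,"twist":0,"fingers":0.28},{"tx":-0.17,"ty":0.07,"tz":0,"twist":0,"fingers":0.28},{"tx":-0.17,"ty":0.07,"tz":0,"twist":0,"fingers":0.28},{"tx":-0.17,"ty":0.07,"tz":0,"twist":0,"fingers":0.28},{"tx":-0.17,"ty":0.07,"tz":0,"twist":0,"fingers":0.28},{"tx":-0.17,"ty":0.07,"tz":0,"twist":0,"fingers":0.28},{"tx":-0.17,"ty":0.07,"tz":0,"twist":0,"fingers":0.28},{"tx":-0.17,"ty":0.07,"tz":0,"twist":0,"fingers":0.28},{"tx":-0.17,"ty":0.07,"tz":0,"twist":0,"fingers":0.28},{"tx":-0.17,"ty":0.07,"tz":0,"twist":0,"fingers":0.28},{"tx":-0.17,"ty":0.07,"tz":0,"twist":0,"fingers":0.28},{"tx":-0.17,"ty":0.07,"tz":0,"twist":0,"fingers":0.28}]}}

```text
clock: 2.6
eef_pos: [488.6, 3.9, 214.2]
tool_rot: [-3.141, -0.0, 1.595]
force: [1.5, 1.0, 0.5]
width: 23.9
gripper_force: 0.0
```

Emit:
{"op": "carry_out", "data": {"moves": [{"tx":-0.16,"ty":0.065,"tz":0.05,"twist":0,"fingers":0.28},{"tx":-0.16,"ty":0.065,"tz":0.1,"twist":0,"fingers":0.28},{"tx":-0.16,"ty":0.065,"tz":0.1,"twist":0,"fingers":0.28},{"tx":-0.15,"ty":0.06,"tz":0.1,"twist":0,"fingers":0.28},{"tx":0,"ty":0,"tz":0,"twist":0,"fingers":0.28},{"tx":0,"ty":0,"tz":0,"twist":0,"fingers":0.28}]}}

```text
clock: 3.35
eef_pos: [568.7, -181.1, 108.8]
tool_rot: [-3.14, -0.001, 1.595]
force: [0.2, 0.1, 0.2]
width: 23.9
gripper_force: 0.0
```

```bash
python3 - <<'E'
from h import *
to(-4.5,-104,35)
d=snap('wrist','w1');cv2.imwrite('pics/w1b.png',cv2.resize(d['color'],(800,600)))
E
```

```text
now gate [  -1.9 -102.2] 108.8 boardyaw-90deg -0.0 w 23.9 t 3.35 F [0.2 0.1 0.2]
tool mm [-1.8 -2.6 73.8] frac [-0.0059 -0.0088  0.2461]
```

View pics/w1b.png

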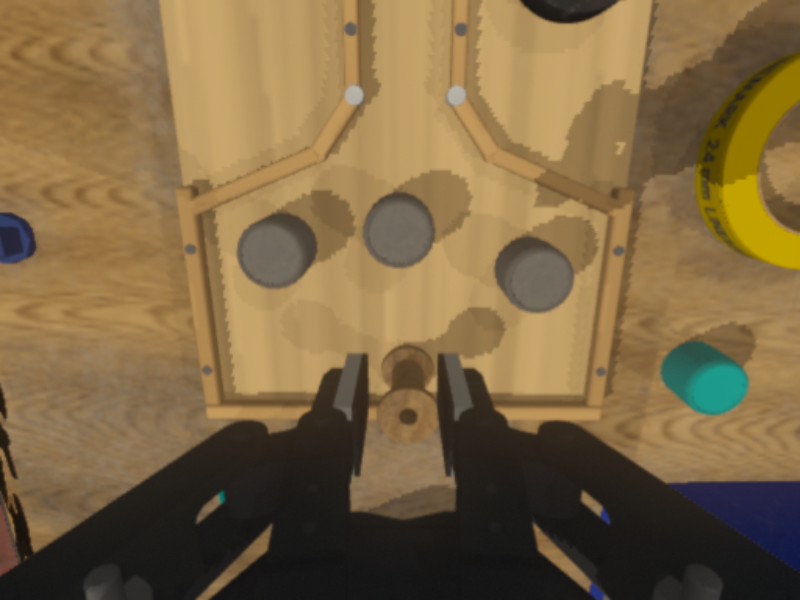

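The wrist view shows the board upright: gate posts at (353,95) and (457,95), cap tops at about (275,252), (398,229) and (538,277), and the spool top at (408,415) behind the fingers.

```bash
python3 - <<'E'
from h import *
d=np.load('pics/w1.npz');b=np.load('board.npz');a=float(b['a']);R=np.array([[np.cos(a),-np.sin(a)],[np.sin(a),np.cos(a)]])
for n,u,v,z in [('postL',354,95,20),('postR',456,95,20),('near',272,252,39),('mid',399,229,39),('far',540,280,39),('spool',408,415,64),('tipL',357,355,97.8),('tipR',447,355,97.8)]:
    w=ray(d,u*.64,v*.64,z)[:2];print(n,(R.T@(w-b['t'])).round(1))
E
```

```text
postL [-26.9   1. ]
postR [24.8  1.1]
near [-69.6 -76.1]
mid [ -4.  -64.1]
far [ 70.1 -90.9]
spool [   0.8 -156.3]
tipL [ -20.8 -106.6]
tipR [  16.3 -106.5]
```

Emit:
{"op": "carry_out", "data": {"moves": [{"tx":-0.006,"ty":-0.007,"tz":0.1,"twist":0,"fingers":0.28},{"tx":0,"ty":0,"tz":0.1,"twist":0,"fingers":0.28},{"tx":0,"ty":0,"tz":0.047,"twist":0,"fingers":0.28},{"tx":0,"ty":0,"tz":0,"twist":0,"fingers":0.28},{"tx":0.02,"ty":0,"tz":0,"twist":0,"fingers":0.28},{"tx":0.02,"ty":0,"tz":0,"twist":0,"fingers":0.28},{"tx":0.02,"ty":0,"tz":0,"twist":0,"fingers":0.28},{"tx":0.02,"ty":0.002,"tz":0,"twist":0,"fingers":0.28},{"tx":0.02,"ty":0.004,"tz":0,"twist":0,"fingers":0.28},{"tx":0.02,"ty":0.004,"tz":0,"twist":0,"fingers":0.28},{"tx":0,"ty":0,"tz":0,"twist":0,"fingers":0.28}]}}

```text
clock: 4.78
eef_pos: [569.5, -146.7, 35.1]
tool_rot: [-3.142, -0.0, 1.596]
force: [0.8, 0.1, -0.2]
width: 24.0
gripper_force: 0.0
```

```bash
python3 - <<'E'
from h import *
to(-1,10,34)
d=snap('wrist','w2');cv2.imwrite('pics/w2b.png',cv2.resize(d['color'],(800,600)))
E
```

```text
now gate [ -0.2 -67.9] 35.1 boardyaw-90deg 0.07 w 24.0 t 4.78 F [ 0.8  0.1 -0.2]
tool mm [77.9 -0.7  1.1] frac [ 0.2596 -0.0023  0.0037]
```

View pics/w2b.png

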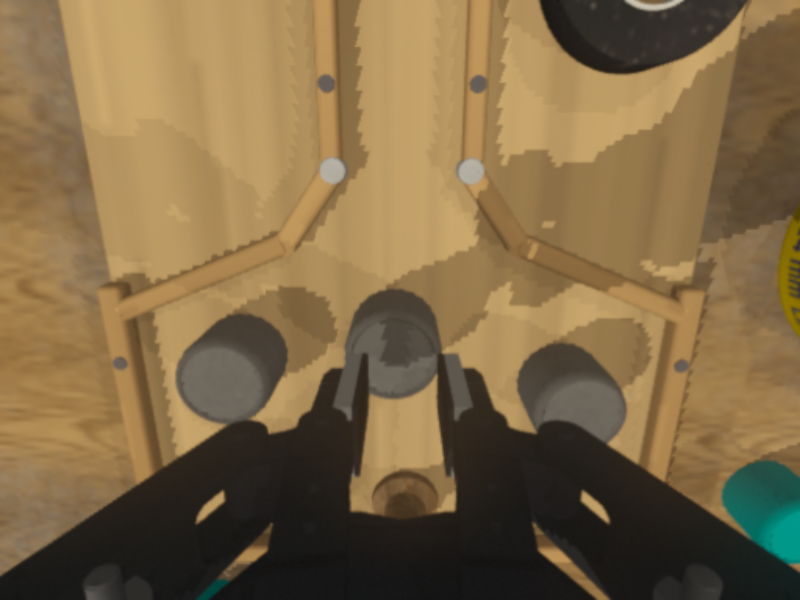

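The fingers cradle the middle cap: its top is centred at about (394,350), the gate posts are at (333,171) and (471,171), and the side caps are undisturbed.

```bash
cat >> h.py <<'E'
def G(f,u,v,z):
    d=np.load('pics/%s.npz'%f);b=np.load('board.npz');a=float(b['a']);R=np.array([[np.cos(a),-np.sin(a)],[np.sin(a),np.cos(a)]])
    return (R.T@(ray(d,u*.64,v*.64,z)[:2]-b['t'])).round(1)
E
python3 - <<'E'
from h import *
for n,u,v,z in [('postL',333,171,20),('postR',471,171,20),('mid',394,350,39),('near',228,382,39),('far',580,407,39)]: print(n,G('w2',u,v,z))
E
```

```text
postL [-26.5   1. ]
postR [25.   1.1]
mid [ -3.6 -63.1]
near [-67.4 -76.7]
far [ 69.  -87.3]
```

```bash
python3 - <<'E'
from h import *
for z in (24,30,39,45,50,60,70): print(z,G('w2',367,355,z),G('w2',439,355,z),'|',G('w2',357,475,z),G('w2',448,475,z))
d=np.load('pics/w2.npz');print(np.round(d['world_from_camera'],2))
E
```

```text
24 [-15.1 -72.3] [ 14.6 -72.2] | [ -20.8 -131.6] [  20.3 -131.5]
30 [-14.5 -69.5] [ 14.1 -69.4] | [ -20.1 -126.7] [  19.5 -126.6]
39 [-13.8 -65.2] [ 13.3 -65.1] | [ -19.  -119.3] [  18.4 -119.2]
45 [-13.3 -62.4] [ 12.8 -62.3] | [ -18.3 -114.4] [  17.7 -114.3]
50 [-12.8 -60. ] [ 12.3 -60. ] | [ -17.7 -110.3] [  17.1 -110.2]
60 [-12.  -55.3] [ 11.4 -55.3] | [ -16.5 -102.1] [  15.9 -102.1]
70 [-11.2 -50.6] [ 10.5 -50.6] | [-15.4 -94. ] [ 14.6 -93.9]
[[ 1.0000e+00 -3.0000e-02 -1.0000e-02  5.6736e+02]
 [ 3.0000e-02  9.6000e-01  2.9000e-01 -7.0770e+01]
 [-0.0000e+00 -2.9000e-01  9.6000e-01  1.9473e+02]
 [ 0.0000e+00  0.0000e+00  0.0000e+00  1.0000e+00]]
```

```bash
python3 - <<'E'
from h import *
d=snap('scene','s2');c=d['color'][150:290,160:340];cv2.imwrite('pics/s2b.png',cv2.resize(c,None,fx=4.2,fy=4.2,interpolation=cv2.INTER_CUBIC))
E
```

```text
(no output)
```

View pics/s2b.png

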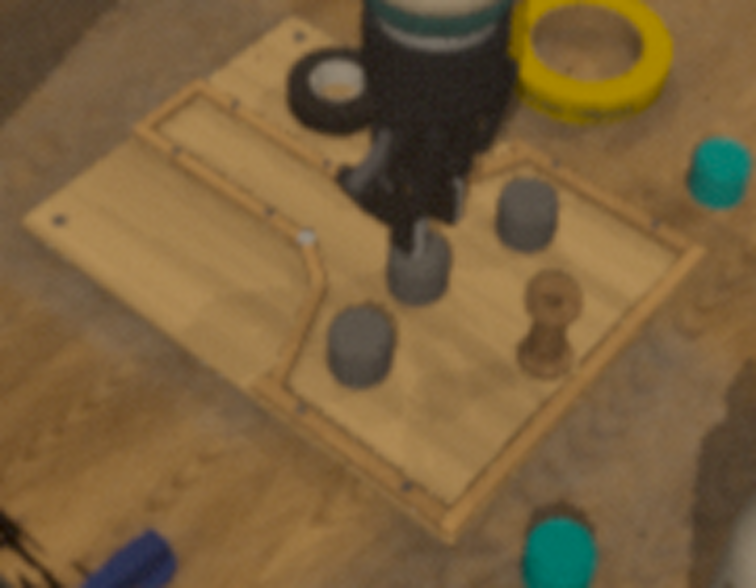

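```bash
python3 - <<'E'
from h import *
b=np.load('board.npz');a=float(b['a']);R=np.array([[np.cos(a),-np.sin(a)],[np.sin(a),np.cos(a)]])
for f,o,k in(('s2',(160,150),4.2),):
  d=np.load('pics/s2.npz')
  for y in(-79,-57):
   for x in (-13,-25):
    for z in(24,35,45,55):
     u,v=proj(d,np.r_[R@[x,y]+b['t'],z]);print(x,y,z,round((u-160)*k),round((v-150)*k))
  for P in((-4,-66,39),(-4,-66,9),(70,-91,39)):
     u,v=proj(d,np.r_[R@[P[0],P[1]]+b['t'],P[2]]);print(P,round((u-160)*k),round((v-150)*k))
E
```

```text
-13 -79 24 424 284
-13 -79 35 425 273
-13 -79 45 426 262
-13 -79 55 426 251
-25 -79 24 411 297
-25 -79 35 412 285
-25 -79 45 412 274
-25 -79 55 413 264
-13 -57 24 395 265
-13 -57 35 396 254
-13 -57 45 396 243
-13 -57 55 396 232
-25 -57 24 382 278
-25 -57 35 383 266
-25 -57 45 383 255
-25 -57 55 383 244
(-4, -66, 39) 418 248
(-4, -66, 9) 416 280
(70, -91, 39) 527 196
```

Emit:
{"op": "carry_out", "data": {"moves": [{"tx":-0.06,"ty":-0.006,"tz":-0.02,"twist":0,"fingers":0.28},{"tx":-0.06,"ty":-0.006,"tz":0,"twist":0,"fingers":0.28},{"tx":0,"ty":0,"tz":0.02,"twist":0,"fingers":0.28},{"tx":0,"ty":0,"tz":0.02,"twist":0,"fingers":0.28},{"tx":0,"ty":0,"tz":0.01,"twist":0,"fingers":0.28},{"tx":0,"ty":0,"tz":0.01,"twist":0,"fingers":0.28},{"tx":0,"ty":0,"tz":0.01,"twist":0,"fingers":0.28},{"tx":0,"ty":0,"tz":0,"twist":0,"fingers":0.28}]}}

```text
clock: 5.88
eef_pos: [566.5, -183.3, 19.9]
tool_rot: [-3.141, -0.0, 1.595]
force: [0.1, 0.3, -0.0]
width: 23.7
gripper_force: 0.0
```

```bash
python3 - <<'E'
from h import *
to(-4,-104,5)
d=snap('scene','s3');c=d['color'][150:290,160:340];c=cv2.resize(c,None,fx=4.2,fy=4.2,interpolation=cv2.INTER_CUBIC)
cv2.imwrite('pics/s3b.png',c[100:420,250:650])
E
```

```text
now gate [  -4.2 -104.4] 19.9 boardyaw-90deg 0.02 w 23.7 t 5.88 F [ 0.1  0.3 -0. ]
tool mm [ 0.4  0.2 14.9] frac [0.0015 0.0005 0.0498]
```

View pics/s3b.png

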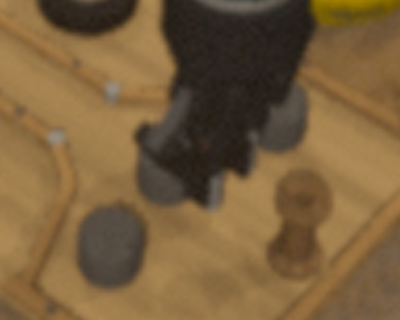

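The near fingertip ends at about crop (208,208), right behind the middle cap, with no floor contact.

```bash
python3 - <<'E'
from h import *
b=np.load('board.npz');a=float(b['a']);R=np.array([[np.cos(a),-np.sin(a)],[np.sin(a),np.cos(a)]])
d=np.load('pics/s3.npz')
for y in(-115,-104,-93):
   for x in (-16,-28):
     print(x,y,[tuple(round(float(q)) for q in ((proj(d,np.r_[R@[x,y]+b['t'],z])-np.array([160,150]))*4.2-[250,100])) for z in(10,20,30,40)])
E
```

```text
-16 -115 [(219, 234), (220, 224), (221, 213), (222, 203)]
-28 -115 [(206, 247), (207, 237), (208, 226), (209, 216)]
-16 -104 [(204, 224), (205, 214), (205, 203), (206, 193)]
-28 -104 [(191, 237), (192, 227), (193, 216), (193, 206)]
-16 -93 [(189, 214), (190, 204), (190, 194), (191, 183)]
-28 -93 [(176, 227), (177, 217), (177, 206), (178, 196)]
```

Emit:
{"op": "carry_out", "data": {"moves": [{"tx":0,"ty":0,"tz":0.02,"twist":0,"fingers":0.28},{"tx":0,"ty":0,"tz":0.023,"twist":0,"fingers":0.28},{"tx":0,"ty":0,"tz":0,"twist":0,"fingers":0.28},{"tx":0.02,"ty":0,"tz":0,"twist":0,"fingers":0.28},{"tx":0.02,"ty":0,"tz":0,"twist":0,"fingers":0.28},{"tx":0.02,"ty":0.003,"tz":0,"twist":0,"fingers":0.28},{"tx":0.02,"ty":0.003,"tz":0,"twist":0,"fingers":0.28},{"tx":0.02,"ty":0.003,"tz":0,"twist":0,"fingers":0.28},{"tx":0,"ty":0,"tz":0,"twist":0,"fingers":0.28}]}}

```text
clock: 7.05
eef_pos: [568.8, -152.6, 7.3]
tool_rot: [3.142, -0.0, 1.596]
force: [-0.1, -0.0, -1.2]
width: 24.1
gripper_force: 0.0
```

```bash
python3 - <<'E'
from h import *
to(-1,10,7)
d=snap('wrist','w4');cv2.imwrite('pics/w4b.png',cv2.resize(d['color'],(800,600)))
E
```

```text
now gate [ -1.1 -73.8] 7.3 boardyaw-90deg 0.07 w 24.1 t 7.05 F [-0.1 -0.  -1.2]
tool mm [83.8  0.2  0.3] frac [0.2793 0.0008 0.001 ]
```

View pics/w4b.png

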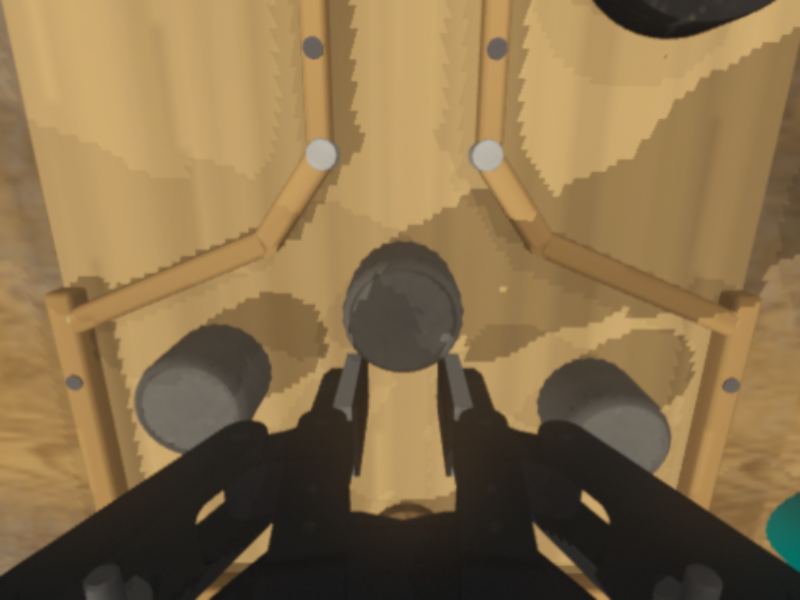

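The cap now sits in the cradle, centred at (403,312), in line with the gate middle at (404,155). I'll push straight through.

Emit:
{"op": "carry_out", "data": {"moves": [{"tx":0.02,"ty":0,"tz":0,"twist":0,"fingers":0.28},{"tx":0.025,"ty":0,"tz":0,"twist":0,"fingers":0.28},{"tx":0.025,"ty":0,"tz":0,"twist":0,"fingers":0.28},{"tx":0.025,"ty":0,"tz":0,"twist":0,"fingers":0.28},{"tx":0.025,"ty":0,"tz":0,"twist":0,"fingers":0.28},{"tx":0.025,"ty":0,"tz":0,"twist":0,"fingers":0.28},{"tx":0.025,"ty":0,"tz":0,"twist":0,"fingers":0.28},{"tx":0.025,"ty":0,"tz":0,"twist":0,"fingers":0.28},{"tx":0.025,"ty":0,"tz":0,"twist":0,"fingers":0.28},{"tx":0.025,"ty":0,"tz":0,"twist":0,"fingers":0.28},{"tx":0.025,"ty":0,"tz":0,"twist":0,"fingers":0.28},{"tx":0.01,"ty":0,"tz":0,"twist":0,"fingers":0.28}]}}

```text
clock: 8.6
eef_pos: [566.5, -68.7, 7.3]
tool_rot: [-3.141, -0.0, 1.596]
force: [-1.4, -0.6, 0.1]
width: 24.0
gripper_force: 0.2
```

```bash
python3 - <<'E'
from h import *
to(0,0,60)
# detect cap tops by threshold in w4 and in a fresh wrist picture
d=snap('wrist','w5')
for f in('w1','w4','w5'):
    im=cv2.imread('pics/%s.png'%f); hsv=cv2.cvtColor(im,cv2.COLOR_BGR2HSV)
    m=((hsv[...,1]<40)&(hsv[...,2]>50)&(hsv[...,2]<125)).astype(np.uint8); m=cv2.morphologyEx(m,cv2.MORPH_OPEN,np.ones((5,5)))
    n,l,s,c=cv2.connectedComponentsWithStats(m)
    for i in range(1,n):
        if s[i,4]>250: print(f,s[i].tolist(),c[i].round(),G(f,c[i][0]/.64,c[i][1]/.64,39))
E
```

```text
now gate [-1.4 10.1] 7.3 boardyaw-90deg 0.05 w 24.0 t 8.6 F [-1.4 -0.6  0.1]
tool mm [-10.1   1.4 -52.7] frac [-0.0337  0.0045 -0.1758]
w4 [107, 245, 44, 42, 1133] [127. 267.] [-67.4 -80.1]
w4 [379, 269, 36, 29, 437] [396. 282.] [ 69.9 -88.7]
```

Emit:
{"op": "carry_out", "data": {"moves": [{"tx":-0.02,"ty":0,"tz":0,"twist":0,"fingers":0.28},{"tx":-0.02,"ty":0,"tz":-0.17,"twist":0,"fingers":0.28},{"tx":-0.1,"ty":-0.11,"tz":0,"twist":0,"fingers":0.28},{"tx":-0.1,"ty":-0.11,"tz":0,"twist":0,"fingers":0.28},{"tx":-0.117,"ty":-0.117,"tz":0,"twist":0,"fingers":0.28},{"tx":0,"ty":0,"tz":0,"twist":0.0556,"fingers":0.28},{"tx":0,"ty":0,"tz":0,"twist":0.0556,"fingers":0.28},{"tx":0,"ty":0,"tz":0,"twist":0.0556,"fingers":0.28},{"tx":0,"ty":0,"tz":0,"twist":0.0556,"fingers":0.28},{"tx":0,"ty":0,"tz":0,"twist":0.0556,"fingers":0.28},{"tx":0,"ty":0,"tz":0,"twist":0.0556,"fingers":0.28},{"tx":0,"ty":0,"tz":0,"twist":0,"fingers":0.28}]}}

```text
clock: 10.15
eef_pos: [467.8, -179.7, 58.2]
tool_rot: [3.141, 0.001, 0.548]
force: [-0.1, 0.3, 0.2]
width: 23.7
gripper_force: 0.0
```

```bash
python3 - <<'E'
from h import *
to(-102.4,-97,7)
d=snap('wrist','w6');cv2.imwrite('pics/w6b.png',cv2.resize(d['color'],(800,600)))
E
```

```text
now gate [-102.7  -98.4] 58.2 boardyaw-90deg -59.98 w 23.7 t 10.15 F [-0.1  0.3  0.2]
tool mm [ 1.  -1.1 51.2] frac [ 0.0032 -0.0037  0.1707]
```

View pics/w6b.png

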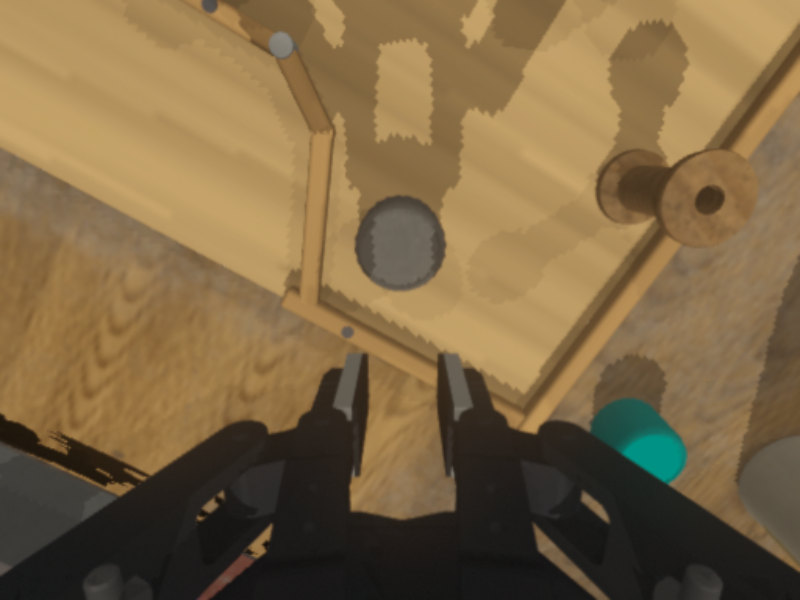

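The near cap at (400,243) lies on the fingers' centre line (403). I'll descend and push it along the diagonal.

Emit:
{"op": "carry_out", "data": {"moves": [{"tx":0,"ty":-0.002,"tz":0.085,"twist":0,"fingers":0.28},{"tx":0,"ty":0,"tz":0.085,"twist":0,"fingers":0.28},{"tx":0,"ty":0,"tz":0,"twist":0,"fingers":0.28},{"tx":0.03,"ty":0,"tz":0,"twist":0,"fingers":0.28},{"tx":0.025,"ty":0,"tz":0,"twist":0,"fingers":0.28},{"tx":0.025,"ty":0,"tz":0,"twist":0,"fingers":0.28},{"tx":0.025,"ty":0,"tz":0,"twist":0,"fingers":0.28},{"tx":0.03,"ty":0,"tz":0,"twist":0,"fingers":0.28},{"tx":0.03,"ty":0,"tz":0,"twist":0,"fingers":0.28},{"tx":0.03,"ty":0,"tz":0,"twist":0,"fingers":0.28},{"tx":0.03,"ty":0,"tz":0,"twist":0,"fingers":0.28},{"tx":0.03,"ty":0,"tz":0,"twist":0,"fingers":0.28}]}}

```text
clock: 11.7
eef_pos: [533.5, -138.4, 7.2]
tool_rot: [-3.141, 0.0, 0.547]
force: [-1.3, 0.2, 1.3]
width: 23.8
gripper_force: 0.8
```

Emit:
{"op": "carry_out", "data": {"moves": [{"tx":0.025,"ty":0,"tz":0,"twist":0,"fingers":0.28},{"tx":0.02,"ty":0,"tz":0,"twist":0,"fingers":0.28},{"tx":0.005,"ty":0,"tz":0,"twist":0,"fingers":0.28},{"tx":-0.02,"ty":0,"tz":0,"twist":0,"fingers":0.28},{"tx":-0.05,"ty":0,"tz":-0.1,"twist":0,"fingers":0.28},{"tx":0,"ty":0,"tz":-0.07,"twist":-0.0556,"fingers":0.28},{"tx":0,"ty":0,"tz":0,"twist":-0.0556,"fingers":0.28},{"tx":0,"ty":0,"tz":0,"twist":-0.0556,"fingers":0.28},{"tx":0,"ty":0,"tz":0,"twist":-0.0556,"fingers":0.28},{"tx":0,"ty":0,"tz":0,"twist":-0.0556,"fingers":0.28},{"tx":0,"ty":0,"tz":0,"twist":-0.0556,"fingers":0.28},{"tx":0,"ty":0,"tz":0,"twist":0,"fingers":0.28}]}}

```text
clock: 13.2
eef_pos: [527.5, -142.3, 58.4]
tool_rot: [3.142, -0.001, 1.592]
force: [0.1, 0.0, -1.0]
width: 24.0
gripper_force: 0.0
```

```bash
cat >> h.py <<'E'
def caps(f):
    im=cv2.imread('pics/%s.png'%f); hsv=cv2.cvtColor(im,cv2.COLOR_BGR2HSV)
    m=((hsv[...,1]<40)&(hsv[...,2]>50)&(hsv[...,2]<125)).astype(np.uint8); m=cv2.morphologyEx(m,cv2.MORPH_OPEN,np.ones((5,5)))
    n,l,s,c=cv2.connectedComponentsWithStats(m)
    for i in range(1,n):
        if s[i,4]>60: print(f,s[i].tolist(),G(f,(c[i][0]+.5)/.64,(c[i][1]+.5)/.64,39 if 1 else 0))
E
python3 - <<'E'
from h import *
to(-1,-76,7)
d=snap('wrist','w7');d=snap('top','t7'); caps('w6');caps('w7'); 
im=cv2.imread('pics/w7.png');print((cv2.cvtColor(im,cv2.COLOR_BGR2HSV)[::24,180:400:20,1:]).astype(int).tolist()[2:9:2])
E
```

```text
now gate [-42.2 -62.5] 58.4 boardyaw-90deg -0.15 w 24.0 t 13.2 F [ 0.1  0.  -1. ]
tool mm [-13.4  41.2  51.4] frac [-0.0448  0.1373  0.1713]
w6 [0, 286, 72, 81, 3104] [-270.3   10.5]
w6 [446, 369, 16, 15, 207] [-146.6 -309.1]
w6 [54, 371, 21, 13, 218] [-307.7  -33.8]
w7 [303, 22, 52, 58, 1886] [-2.  38.6]
w7 [54, 373, 17, 11, 160] [-202.4 -207.2]
w7 [448, 375, 13, 9, 105] [ 119.2 -208. ]
[[[118, 192], [120, 182], [118, 184], [119, 184], [123, 170], [138, 174], [41, 94], [36, 106], [34, 104], [122, 94], [120, 187]], [[119, 195], [123, 179], [118, 188], [119, 186], [122, 171], [137, 175], [122, 174], [120, 180], [126, 132], [140, 133], [126, 144]], [[121, 192], [122, 182], [119, 191], [122, 176], [134, 186], [125, 161], [122, 174], [120, 125], [127, 147], [129, 123], [140, 144]], [[126, 172], [119, 185], [121, 183], [119, 190], [120, 182], [121, 165], [59, 87], [46, 110], [69, 78], [119, 193], [119, 193]]]
```

```bash
sed -i 's/\[...,1\]<40/[...,1]<85/;s/\[...,2\]>50/[...,2]>35/' h.py; python3 - <<'E'
from h import *
caps('w7'); caps('t7'); 
for f in('w4',): caps(f)
E
```

```text
w7 [411, 0, 54, 54, 1647] [55.8 51.3]
w7 [498, 0, 14, 11, 121] [92.6 61.5]
w7 [470, 13, 15, 10, 106] [79.1 55. ]
w7 [459, 18, 53, 38, 768] [85.9 44.5]
w7 [291, 20, 69, 69, 3737] [-3.5 36. ]
w7 [294, 146, 54, 59, 2508] [ -2.2 -35.1]
w7 [377, 218, 66, 57, 2738] [ 63.4 -85.4]
w7 [13, 221, 11, 8, 71] [-204.7  -68.9]
w7 [214, 227, 17, 41, 417] [-66.5 -85.7]
w7 [285, 227, 17, 40, 419] [-17.8 -85.7]
w7 [154, 296, 20, 12, 165] [-111.5 -131.4]
w7 [334, 296, 23, 14, 261] [  22.2 -132.4]
w7 [351, 342, 29, 25, 229] [  43.6 -181.2]
w7 [53, 361, 44, 23, 719] [-193.  -202.7]
w7 [438, 361, 25, 23, 481] [ 113.7 -201.4]
w7 [419, 370, 17, 14, 204] [  96.3 -205.6]
t7 [43, 0, 122, 38, 3264] [525.6 354.2]
t7 [476, 105, 12, 12, 119] [ 269.  -653.7]
t7 [76, 108, 7, 11, 68] [240.5 407.3]
t7 [23, 122, 13, 12, 120] [202.6 532.7]
t7 [196, 164, 24, 25, 253] [72.7 74.6]
t7 [223, 176, 50, 34, 721] [ 38.8 -28.7]
t7 [113, 210, 129, 54, 3197] [-72.3 133.7]
t7 [103, 230, 11, 7, 63] [-67.5 309. ]
t7 [360, 230, 16, 21, 263] [ -81.3 -329.9]
t7 [200, 334, 60, 48, 2465] [-358.4    2.2]
t7 [85, 355, 60, 29, 928] [-387.6  275.8]
w4 [413, 0, 78, 17, 867] [73.7 36.2]
w4 [194, 24, 12, 13, 131] [-24.3  27.3]
w4 [313, 25, 11, 13, 123] [22.6 27.1]
w4 [213, 156, 90, 113, 5774] [ -1.3 -46.8]
w4 [86, 209, 97, 122, 7068] [-64. -78.]
w4 [345, 230, 105, 114, 5125] [ 67.2 -84.9]
w4 [43, 241, 9, 8, 63] [-105.3  -68.1]
w4 [464, 243, 9, 8, 65] [103.1 -68.6]
w4 [310, 293, 45, 25, 568] [  39.1 -102.4]
w4 [184, 294, 21, 13, 183] [-33.8 -99.8]
w4 [197, 308, 19, 17, 188] [ -28.1 -110. ]
w4 [302, 319, 11, 11, 88] [  25.9 -115.7]
w4 [73, 327, 11, 9, 77] [ -99.6 -121.2]
w4 [48, 336, 13, 8, 85] [-114.2 -127. ]
w4 [233, 339, 17, 11, 120] [ -10.3 -129.7]
w4 [451, 340, 25, 10, 178] [ 114.  -129.8]
w4 [358, 346, 23, 24, 215] [  62.9 -139.1]
w4 [53, 361, 45, 23, 749] [-108.5 -152.6]
w4 [418, 361, 45, 23, 745] [ 106.4 -151.9]
```

Emit:
{"op": "carry_out", "data": {"moves": [{"tx":-0.045,"ty":0.1,"tz":0,"twist":0,"fingers":0.28},{"tx":0,"ty":0.037,"tz":0,"twist":0,"fingers":0.28},{"tx":0,"ty":0,"tz":0.085,"twist":0,"fingers":0.28},{"tx":0,"ty":0,"tz":0.086,"twist":0,"fingers":0.28},{"tx":0,"ty":0,"tz":0,"twist":0,"fingers":0.28},{"tx":0.025,"ty":0,"tz":0,"twist":0,"fingers":0.28},{"tx":0.025,"ty":0,"tz":0,"twist":0,"fingers":0.28},{"tx":0.02,"ty":0,"tz":0,"twist":0,"fingers":0.28},{"tx":0,"ty":0,"tz":0,"twist":0,"fingers":0.28}]}}

```text
clock: 14.42
eef_pos: [569.3, -132.3, 7.5]
tool_rot: [3.141, -0.0, 1.596]
force: [-0.2, -0.0, 0.4]
width: 23.8
gripper_force: 0.0
```

```bash
python3 - <<'E'
from h import *
to(-1,10,7)
d=snap('wrist','w8'); caps('w8')
E
```

```text
now gate [ -0.1 -53.5] 7.5 boardyaw-90deg 0.08 w 23.8 t 14.43 F [-0.2 -0.   0.4]
tool mm [63.5 -0.8  0.5] frac [ 0.2117 -0.0026  0.0016]
w8 [373, 0, 139, 67, 6059] [72.1 47.3]
w8 [453, 6, 20, 13, 143] [79.9 54.4]
w8 [211, 12, 88, 95, 6556] [-1.6 36.9]
w8 [195, 72, 11, 11, 111] [-24.2  30. ]
w8 [308, 73, 11, 11, 108] [22.6 29.8]
w8 [213, 155, 89, 114, 5756] [ -0.3 -26.4]
w8 [360, 261, 53, 37, 722] [ 66.4 -65.5]
w8 [328, 295, 28, 14, 282] [ 44.3 -81.1]
w8 [145, 299, 36, 26, 597] [-51.3 -86.8]
w8 [371, 314, 18, 18, 169] [ 66.  -94.8]
w8 [359, 347, 23, 23, 199] [  64.1 -119.2]
w8 [53, 361, 45, 23, 736] [-107.7 -132.6]
w8 [418, 361, 45, 23, 730] [ 107.7 -132.1]
```

Emit:
{"op": "carry_out", "data": {"moves": [{"tx":0.015,"ty":-0.003,"tz":0,"twist":0,"fingers":0.28},{"tx":0.02,"ty":0,"tz":0,"twist":0,"fingers":0.28},{"tx":0.02,"ty":0,"tz":0,"twist":0,"fingers":0.28},{"tx":0.02,"ty":0,"tz":0,"twist":0,"fingers":0.28},{"tx":0.02,"ty":0,"tz":0,"twist":0,"fingers":0.28},{"tx":0.02,"ty":0,"tz":0,"twist":0,"fingers":0.28},{"tx":0.02,"ty":0,"tz":0,"twist":0,"fingers":0.28},{"tx":0.02,"ty":0,"tz":0,"twist":0,"fingers":0.28},{"tx":0.02,"ty":0,"tz":0,"twist":0,"fingers":0.28},{"tx":0.02,"ty":0,"tz":0,"twist":0,"fingers":0.28},{"tx":0.015,"ty":0,"tz":0,"twist":0,"fingers":0.28},{"tx":0,"ty":0,"tz":0,"twist":0,"fingers":0.28}]}}

```text
clock: 15.98
eef_pos: [566.3, -69.6, 6.9]
tool_rot: [-3.141, -0.001, 1.596]
force: [0.0, 0.6, 0.1]
width: 23.9
gripper_force: 0.0
```

```bash
python3 - <<'E'
from h import *
to(104,-114,57)
d=snap('wrist','w9'); caps('w9')
E
```

```text
now gate [-1.6  9.2] 6.9 boardyaw-90deg 0.05 w 23.9 t 15.97 F [0.  0.6 0.1]
tool mm [-123.3  105.4  -50.1] frac [-0.411   0.3515 -0.167 ]
w9 [483, 0, 16, 8, 102] [ 88.4 120.2]
w9 [196, 32, 12, 12, 120] [-24.1 107.6]
w9 [314, 32, 11, 12, 116] [ 22.7 107.6]
w9 [360, 55, 143, 125, 8741] [76. 80.]
w9 [213, 80, 90, 189, 11209] [-1.7 55.6]
w9 [415, 97, 51, 66, 1614] [80.4 70.7]
w9 [397, 160, 11, 13, 110] [63.7 55.5]
w9 [205, 197, 9, 9, 70] [-24.2  38.2]
w9 [305, 198, 9, 8, 68] [22.5 38.1]
w9 [141, 296, 127, 64, 2443] [-35.9 -31.8]
w9 [294, 296, 77, 57, 1795] [ 39.9 -29. ]
w9 [34, 324, 92, 31, 1322] [-97.7 -43.1]
w9 [391, 329, 16, 10, 122] [ 76.1 -38.8]
w9 [414, 333, 98, 41, 1241] [114.1 -51.4]
w9 [344, 342, 45, 42, 803] [ 60.7 -58.5]
w9 [53, 360, 45, 24, 775] [-108.6  -69. ]
w9 [418, 360, 45, 24, 774] [105.7 -68.2]
```

Emit:
{"op": "carry_out", "data": {"moves": [{"tx":-0.02,"ty":0,"tz":0,"twist":0,"fingers":0.28},{"tx":-0.02,"ty":0,"tz":-0.17,"twist":0,"fingers":0.28},{"tx":-0.12,"ty":0.11,"tz":0,"twist":0,"fingers":0.28},{"tx":-0.12,"ty":0.11,"tz":0,"twist":0,"fingers":0.28},{"tx":-0.13,"ty":0.12,"tz":0,"twist":0,"fingers":0.28},{"tx":0,"ty":0,"tz":0,"twist":-0.05,"fingers":0.28},{"tx":0,"ty":0,"tz":0,"twist":-0.05,"fingers":0.28},{"tx":0,"ty":0,"tz":0,"twist":-0.05,"fingers":0.28},{"tx":0,"ty":0,"tz":0,"twist":-0.05,"fingers":0.28},{"tx":0,"ty":0,"tz":0,"twist":-0.05,"fingers":0.28},{"tx":0,"ty":0,"tz":0,"twist":-0.046,"fingers":0.28},{"tx":0,"ty":0,"tz":0,"twist":0,"fingers":0.28}]}}

```text
clock: 17.52
eef_pos: [670.9, -191.9, 57.8]
tool_rot: [-3.142, -0.0, 2.522]
force: [-0.5, 0.7, -0.0]
width: 24.3
gripper_force: 0.0
```

```bash
python3 - <<'E'
from h import *
to(100.5,-113.7,7)
d=snap('wrist','w10'); caps('w10')
E
```

```text
now gate [ 100.1 -115.5] 57.8 boardyaw-90deg 53.13 w 24.3 t 17.52 F [-0.5  0.7 -0. ]
tool mm [ 0.7  1.7 50.8] frac [0.0025 0.0058 0.1695]
w10 [430, 0, 82, 68, 3127] [84.8 43. ]
w10 [231, 127, 56, 59, 2640] [ 68.7 -90.4]
w10 [213, 227, 18, 43, 455] [ 104.6 -148.5]
w10 [284, 226, 39, 61, 1085] [ 145.9 -112.7]
w10 [358, 277, 11, 9, 93] [186.4 -84.5]
w10 [29, 292, 153, 64, 2199] [ 103.3 -249.9]
w10 [198, 292, 24, 19, 308] [ 133.7 -181.4]
w10 [223, 292, 7, 12, 77] [ 138.5 -171.9]
w10 [53, 361, 44, 23, 724] [ 122.  -318.8]
w10 [418, 361, 44, 23, 716] [302.  -78.5]
```

Emit:
{"op": "carry_out", "data": {"moves": [{"tx":0,"ty":0.004,"tz":0.085,"twist":0,"fingers":0.28},{"tx":0,"ty":0,"tz":0.085,"twist":0,"fingers":0.28},{"tx":0,"ty":0,"tz":0,"twist":0,"fingers":0.28},{"tx":0.03,"ty":0,"tz":0,"twist":0,"fingers":0.28},{"tx":0.025,"ty":0,"tz":0,"twist":0,"fingers":0.28},{"tx":0.025,"ty":0,"tz":0,"twist":0,"fingers":0.28},{"tx":0.025,"ty":0,"tz":0,"twist":0,"fingers":0.28},{"tx":0.03,"ty":0,"tz":0,"twist":0,"fingers":0.28},{"tx":0.03,"ty":0,"tz":0,"twist":0,"fingers":0.28},{"tx":0.03,"ty":0,"tz":0,"twist":0,"fingers":0.28},{"tx":0.03,"ty":0,"tz":0,"twist":0,"fingers":0.28},{"tx":0.03,"ty":0,"tz":0,"twist":0,"fingers":0.28}]}}

```text
clock: 19.08
eef_pos: [609.3, -145.4, 7.0]
tool_rot: [3.142, 0.0, 2.525]
force: [0.9, -0.4, 0.8]
width: 23.6
gripper_force: 0.7
```

Emit:
{"op": "carry_out", "data": {"moves": [{"tx":0.03,"ty":0,"tz":0,"twist":0,"fingers":0.28},{"tx":0.03,"ty":0,"tz":0,"twist":0,"fingers":0.28},{"tx":0.02,"ty":0,"tz":0,"twist":0,"fingers":0.28},{"tx":-0.02,"ty":0,"tz":0,"twist":0,"fingers":0.28},{"tx":-0.05,"ty":0,"tz":-0.1,"twist":0,"fingers":0.28},{"tx":0,"ty":0,"tz":-0.07,"twist":0.05,"fingers":0.28},{"tx":0,"ty":0,"tz":0,"twist":0.05,"fingers":0.28},{"tx":0,"ty":0,"tz":0,"twist":0.05,"fingers":0.28},{"tx":0,"ty":0,"tz":0,"twist":0.05,"fingers":0.28},{"tx":0,"ty":0,"tz":0,"twist":0.05,"fingers":0.28},{"tx":0,"ty":0,"tz":0,"twist":0.046,"fingers":0.28},{"tx":0,"ty":0,"tz":0,"twist":0,"fingers":0.28}]}}

```text
clock: 20.58
eef_pos: [607.3, -144.0, 57.6]
tool_rot: [-3.141, 0.0, 1.597]
force: [-0.4, 0.1, 0.5]
width: 23.9
gripper_force: 0.0
```

```bash
python3 - <<'E'
from h import *
to(-1,-76,7)
d=snap('wrist','w11'); caps('w11')
E
```

```text
now gate [ 37.6 -66.1] 57.6 boardyaw-90deg 0.11 w 23.9 t 20.57 F [-0.4  0.1  0.5]
tool mm [ -9.8 -38.6  50.6] frac [-0.0327 -0.1287  0.1687]
w11 [151, 0, 75, 85, 4676] [ 0.4 38.6]
w11 [276, 0, 114, 51, 3534] [77.4 47.9]
w11 [170, 139, 59, 60, 2772] [  0.8 -33.9]
w11 [214, 227, 17, 41, 418] [ 13.5 -89.1]
w11 [285, 227, 17, 39, 409] [ 61.9 -88.6]
w11 [147, 297, 30, 18, 295] [ -33.1 -137.7]
w11 [334, 296, 20, 10, 154] [ 100.2 -133. ]
w11 [360, 348, 19, 19, 135] [ 125.8 -185.9]
w11 [53, 361, 26, 23, 490] [-117.5 -205.3]
w11 [439, 362, 23, 22, 438] [ 193.8 -203.8]
w11 [81, 370, 16, 14, 198] [ -99.9 -209.1]
w11 [419, 371, 16, 13, 183] [ 175.9 -208.1]
```

Cap 3 is at about (0,-36). I'll drop in behind it and push it into the cradle.

Emit:
{"op": "carry_out", "data": {"moves": [{"tx":-0.033,"ty":-0.1,"tz":0,"twist":0,"fingers":0.28},{"tx":0,"ty":-0.028,"tz":0,"twist":0,"fingers":0.28},{"tx":0,"ty":0,"tz":0.085,"twist":0,"fingers":0.28},{"tx":0,"ty":0,"tz":0.085,"twist":0,"fingers":0.28},{"tx":0,"ty":0,"tz":0,"twist":0,"fingers":0.28},{"tx":0.025,"ty":0,"tz":0,"twist":0,"fingers":0.28},{"tx":0.025,"ty":0,"tz":0,"twist":0,"fingers":0.28},{"tx":0.025,"ty":0,"tz":0,"twist":0,"fingers":0.28},{"tx":0,"ty":0,"tz":0,"twist":0,"fingers":0.28}]}}

```text
clock: 21.75
eef_pos: [569.0, -131.0, 7.4]
tool_rot: [3.141, -0.001, 1.597]
force: [-1.2, 0.2, 0.3]
width: 23.5
gripper_force: 0.0
```

```bash
python3 - <<'E'
from h import *
to(-1,10,7)
d=snap('wrist','w12'); caps('w12')
E
```

```text
now gate [ -0.4 -52.1] 7.4 boardyaw-90deg 0.11 w 23.5 t 21.75 F [-1.2  0.2  0.3]
tool mm [62.1 -0.5  0.4] frac [ 0.2071 -0.0016  0.0014]
w12 [212, 0, 87, 112, 7751] [-1.7 39.7]
w12 [373, 0, 139, 70, 6171] [72.1 47.9]
w12 [453, 8, 21, 15, 173] [80.  54.7]
w12 [196, 75, 11, 11, 109] [-24.2  30.1]
w12 [309, 76, 11, 11, 107] [22.8 30. ]
w12 [213, 155, 89, 114, 5757] [ -0.6 -24.9]
w12 [145, 298, 37, 24, 507] [-51.7 -84.8]
w12 [334, 301, 37, 21, 476] [ 49.7 -85.7]
w12 [356, 344, 23, 22, 192] [  62.  -115.5]
w12 [53, 361, 45, 23, 730] [-107.9 -131.2]
w12 [418, 361, 44, 23, 717] [ 107.4 -130.5]
```

Emit:
{"op": "carry_out", "data": {"moves": [{"tx":0.015,"ty":-0.003,"tz":0,"twist":0,"fingers":0.28},{"tx":0.02,"ty":0,"tz":0,"twist":0,"fingers":0.28},{"tx":0.02,"ty":0,"tz":0,"twist":0,"fingers":0.28},{"tx":0.02,"ty":0,"tz":0,"twist":0,"fingers":0.28},{"tx":0.02,"ty":0,"tz":0,"twist":0,"fingers":0.28},{"tx":0.02,"ty":0,"tz":0,"twist":0,"fingers":0.28},{"tx":0.02,"ty":0,"tz":0,"twist":0,"fingers":0.28},{"tx":0.02,"ty":0,"tz":0,"twist":0,"fingers":0.28},{"tx":0.02,"ty":0,"tz":0,"twist":0,"fingers":0.28},{"tx":0.02,"ty":0,"tz":0,"twist":0,"fingers":0.28},{"tx":0.01,"ty":0,"tz":0,"twist":0,"fingers":0.28},{"tx":0,"ty":0,"tz":0,"twist":0,"fingers":0.28}]}}

```text
clock: 23.3
eef_pos: [566.1, -70.3, 6.9]
tool_rot: [-3.141, -0.001, 1.595]
force: [1.4, 0.1, 0.5]
width: 23.6
gripper_force: 0.0
```

Emit:
{"op": "carry_out", "data": {"moves": [{"tx":-0.02,"ty":0,"tz":0,"twist":0,"fingers":0.28},{"tx":-0.02,"ty":0,"tz":-0.17,"twist":0,"fingers":0.28},{"tx":0,"ty":0,"tz":-0.17,"twist":0,"fingers":0.28},{"tx":-0.1,"ty":0,"tz":-0.1,"twist":0,"fingers":0.28},{"tx":0,"ty":0,"tz":0,"twist":0,"fingers":0.28},{"tx":0,"ty":0,"tz":0,"twist":0,"fingers":0.28}]}}

```text
clock: 24.05
eef_pos: [566.5, -112.4, 138.4]
tool_rot: [-3.14, -0.001, 1.595]
force: [-1.6, 0.3, -1.0]
width: 24.2
gripper_force: 0.0
```

```bash
python3 - <<'E'
from h import *
to(0,0,100)
d=snap('wrist','w13');cv2.imwrite('pics/w13b.png',cv2.resize(d['color'],(800,600)))
E
```

```text
now gate [ -2.4 -33.5] 138.4 boardyaw-90deg -0.01 w 24.2 t 24.05 F [-1.6  0.3 -1. ]
tool mm [33.5  2.4 38.4] frac [0.1116 0.0081 0.1279]
```

View pics/w13b.png

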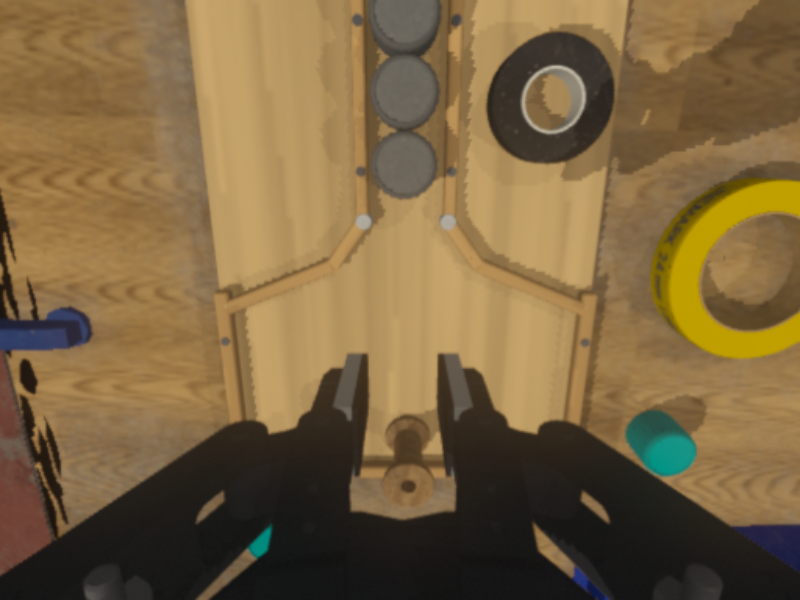

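All three caps stand upright in the slot at (405,15), (405,92) and (405,163). The rear edge of the last cap (row 198) is past the posts (row 222), and the spool and tape roll have not moved.

```bash
python3 -c "
from h import *
print(G('w13',405,163,39)); print(job.finish_job())"
```

```text
[-1.4 36.3]
the job is handed in; nothing more can be done
None
```

All three caps are upright in the slot and wholly past the gate posts, the spool and tape roll are where they stood (the glue bottle was never approached), and the job was handed in at about 24 s of the 66 s allowed.

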